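# Stand the toppled conduit coupler on end

## Task

One of the two orange conduit couplers on the bench has toppled onto its side. Stand it upright on either open end, flat on the bench top about where it lies (within a hand's breadth, 8 cm), and let go of it. Leave the coupler that already stands and the black cable gland where they are.

Things in the scene. Friction and masses are not known exactly. Their poses are not given: they have to be found in the camera images.
- fallen_coupler: The toppled coupler, loose: a plain orange plastic tube, outside diameter 30 mm, length 40 mm, about 20 g, lying on its side on the bench (z = 0), its axis within 55 degrees of the y axis. Hold it by its outside. Origin: centre of one end face; its z axis is the tube's axis, towards the other end. Both ends are alike: it may stand on either. It rolls if brushed.
- fallen_mid (a point): The middle of the toppled coupler, on its axis, 20 mm from either end; same axes as the body. It is 15 mm above the bench while the coupler lies and 20 mm above it when the coupler stands. The standing coupler and the gland stand at least 75 mm from it, centre to centre; the bench vice (60 mm high, to the right) and the parts tray (55 mm high, ahead and right) at least 65 mm.
- standing_coupler: The other orange coupler, the same size (30 mm diameter, 40 mm high), loose, already standing on end on the bench. Origin: centre of its underside, z up.
- gland: A black plastic cable gland, loose, standing on its nut on the bench, 23 mm wide and 39 mm high. Origin: centre of its underside, z up.
Not all that is in view belongs to the job. What is shaped like the fallen_coupler but blue or yellow is not meant.

How it is judged (in metres and radians):
At the end, for the whole second after the job is handed in: The toppled coupler stands on one of its ends on the bench, its axis within 10 degrees of vertical and its middle 14 to 26 mm above the bench and within 100 mm of where it began, at rest; the standing coupler and the gland still stand within 10 degrees of upright and within 20 mm of where they were ((angle between fallen_coupler's own z axis and vertical below 0.175 rad or angle between fallen_coupler's own z axis and vertical above 2.967 rad) and height (world z) of fallen_mid between 0.014 and 0.026 m and distance of fallen_mid from where it was at the start of the episode below 0.1 m and linear speed of fallen_coupler below 0.02 m/s and distance of each of standing_coupler, gland from where it was at the start of the episode below 0.02 m and angle between each of standing_coupler, gland's own z axis and vertical below 0.175 rad); the robot touches nothing.
It fails at once if the standing coupler is moved more than 20 mm or tipped (distance of standing_coupler from where it was at the start of the episode above 0.02 m or angle between standing_coupler's own z axis and vertical above 0.35 rad).
It fails at once if the gland is moved more than 20 mm or tipped (distance of gland from where it was at the start of the episode above 0.02 m or angle between gland's own z axis and vertical above 0.35 rad).
It also fails if it takes over 37 s, if anything falls off the work surface, if the arm or the gripper's body presses on something with over 40 N, if the wrist force passes 120 N, or if a joint passes its speed limit or range.

## Robot

A 7-joint arm with a two-finger parallel gripper is mounted at the origin on a cart in front of the work surface, level with it; the furniture and walls round the work are solid. World frame = base frame: x ahead of the robot, y to its left, z up, the work surface at z = 0. Lengths are in mm, angles in rad, forces in N, time in s.
With the tool pointing down it reaches from about 350 to 900 mm from the base axis. Payload 8.1 kg.
Tool frame: the origin (TCP) lies on the centre line of the jaws, within the pads' length; the fingertips stand 17 mm ahead of it and the grasp point (between the pads) lies 2 mm behind it; z points along the fingers, y is the line along which they close (so a half turn about z gives the same grasp; the last joint's range is limited). The gripper opens to 85 mm and grips with 20 to 120 N. Pads are 22 mm wide; open, the fingers measure 114 mm over their backs; the gripper's body (76 mm by 85 mm) begins 54 mm behind the grasp point. The pads swing forward as they close: fully open they stand 13 mm farther back than shut.
Start: joints at [-1.271, 0.434, 0.025, 1.573, -0.012, 1.134, -0.075], TCP at [245.025, 574.981, 248.323] pointing down, gripper open.
Joint ranges: [-2.62, 2.62], [-0.44, 2.09], [-1.27, 1.32], [0.08, 2.57], [-1.32, 4.46], [0.12, 2], [-2.74, 2.74]. Speed limits (rad/s): [2.22, 2.22, 3.01, 3.01, 3.14, 3.14, 3.14].

## Interface

Orientations are given as a unit quaternion [x, y, z, w].
In Python, from bench import robot, vision gives the robot as it stands.
- The arm moves only by the tool carry_out, never from a script. Its argument "rows" is a list of rows, each an object of numbers: "x", "y", "z": the shift along the tool's x, y, z scaled (see below); "ax", "ay", "az": the turn, a rotation vector about the tool's x, y, z scaled (see below). In form: [{"x": .., "y": .., "z": .., "ax": .., "ay": .., "az": ..}, ...]. A call has 1 to 12 rows; each row shifts and turns the commanded pose from where the row before left it, along the tool's axes as they then stand; what a row does not reach is not made up. The controller multiplies each number of a shift by 0.03 m and each number of a turn by 90 degrees. A row lasts 1/10 s, in which the tool goes at most 50 mm and 8.59 degrees, less where a joint would pass 70% of its speed; a pose out of reach is approached as far as the arm can. A call with a number of a shift or a turn outside -1 to 1 is refused whole. A call with a gripper value outside its range is refused whole. "grip" is the finger opening in mm, from 0 to 85.4, set as the call begins (left out, the last holds). The fingers move at their own pace and stop on an object; the grip force is fixed at half the most. Time passes only in rows, so rows that do not move let the fingers close. It gives the time, the measured TCP pose, the force, the opening and the grip force at its end, in the units of the state.
- robot.read_state(): the state, without advancing time (a new reading comes with each control period).
- vision.capture(name): name is "scene" or "top" or "wrist"; returns a dict with "image" (384x512x3 uint8, red, green, blue), "fx", "fy", "cx", "cy" (pixels), "rvec" (rotation vector, rad) and "tvec" (3), from world to camera coordinates, as OpenCV has them; the wrist camera has in their place "tool_from_camera" (4x4, takes a point from camera to tool coordinates, whose origin is the TCP and whose axes are the flange's). Camera axes: x right, y down, z forward; pixel columns grow to the right and rows downward; lengths in mm; the calibration is good to about 2 mm. A picture is of the moment at which its call begins: read the wrist's pose just before it. There is no depth.
- robot.finish_job(): hands the job in; it is judged then, once.
The state is a dict: "time": time; "qpos": joint angles; "qvel": joint speeds; "effort": joint torques, N m; "position": TCP position; "tool_rot": TCP orientation; "ft_force": force on the tool from outside, world axes, zero at the start; "ft_torque": the same for the moment, N m; "gripper_width": opening from 0.0 (shut) to 1.0 (fully open); "grasp_force": force on a finger pad.
Only numpy, scipy, OpenCV 4.12 (cv2) and the standard library are available. Lean on these libraries where they do the work, as an engineer would, in place of code of your own. Each camera call takes 0.05 s, during which the arm holds its last target. There are 200 camera calls.

## Working session

There is one attempt and no reset: what is moved stays moved. The work goes in short steps, Python scripts to look and compute and a tool call to move; the robot and the scene stay as the last step left them, time stands still between calls to the robot, and variables do not carry over. Pictures are saved under pics/ and viewed, at most 10 in all, crops included, and the job is handed in when it is done.

Besides the shell and the picture viewer there is one more tool, called after ">>>" by a JSON object that holds its "fn" and its "kwargs". carry_out: Moves the arm, as the interface text tells. Its arguments: {"type":"object","properties":{"rows":{"type":"array","items":{"type":"object","properties":{"x":{"type":"number","minimum":-1,"maximum":1},"y":{"type":"number","minimum":-1,"maximum":1},"z":{"type":"number","minimum":-1,"maximum":1},"ax":{"type":"number","minimum":-1,"maximum":1},"ay":{"type":"number","minimum":-1,"maximum":1},"az":{"type":"number","minimum":-1,"maximum":1}}}},"grip":{"type":"number"}},"required":["rows"]}

```bash
mkdir -p pics
cat > h.py <<'E'
import numpy as np, cv2
from scipy.spatial.transform import Rotation as R
from bench import robot, vision
def cam(name):
    s=robot.read_state(); c=vision.capture(name)
    K=np.array([[c['fx'],0,c['cx']],[0,c['fy'],c['cy']],[0,0,1]])
    if name=='wrist':
        T=np.eye(4);T[:3,:3]=R.from_quat(s['tool_rot']).as_matrix();T[:3,3]=s['position']
        M=T@np.array(c['tool_from_camera']); Rw,o=M[:3,:3],M[:3,3]
    else:
        Rc=R.from_rotvec(np.ravel(c['rvec'])).as_matrix(); Rw=Rc.T; o=-Rc.T@np.ravel(c['tvec'])
    return c['image'],K,Rw,o
def ray(K,Rw,uv): 
    d=Rw@np.linalg.inv(K)@np.array([*uv,1.]); return d/np.linalg.norm(d)
def onplane(K,Rw,o,uv,z):
    d=ray(K,Rw,uv); return o+d*(z-o[2])/d[2]
def tri(o1,d1,o2,d2):
    A=np.stack([d1,-d2],1); t=np.linalg.lstsq(A,o2-o1,rcond=None)[0]
    p,q=o1+t[0]*d1,o2+t[1]*d2; return (p+q)/2,np.linalg.norm(p-q)
def orange(img):
    h=cv2.cvtColor(img,cv2.COLOR_RGB2HSV)
    return cv2.inRange(h,(4,130,70),(20,255,255))
def blobs(img,amin=60):
    n,l,st,ce=cv2.connectedComponentsWithStats(orange(img))
    return [(st[i].tolist(),ce[i].round(1).tolist()) for i in range(1,n) if st[i][4]>amin]
def save(img,n): cv2.imwrite(f'pics/{n}.png',cv2.cvtColor(img,cv2.COLOR_RGB2BGR))
E
python3 - <<'E'
from h import *
s=robot.read_state(); print(s['time'],s['position'],s['tool_rot'],s['gripper_width'])
ims=[]
for n in('scene','top'):
    i,K,Rw,o=cam(n);ims.append(i);print(n,o.round(),K[0,0],Rw[:,2].round(2))
    for b in blobs(i):print(b,onplane(K,Rw,o,b[1],20).round())
save(cv2.resize(ims[0],(800,600)),'scene');save(cv2.resize(ims[1],(800,600)),'top')
E
```

```text
0.0 [244.86522241 574.50882934 247.52591972] [ 2.00065356e-01  9.79782232e-01 -7.90665706e-04 -7.86754509e-05] 0.9997171949484577
scene [ 155. -455.  511.] 490.96473252547736 [ 0.39  0.78 -0.49]
([418, 0, 94, 30, 667], [470.8, 8.7]) [2814. 1912.   20.]
([200, 197, 25, 22, 349], [212.0, 207.2]) [437. 344.  20.]
([272, 200, 16, 26, 376], [279.8, 212.4]) [546. 264.  20.]
([141, 272, 12, 20, 188], [146.3, 281.2]) [259. 176.  20.]
top [324. 273. 965.] 482.89681713928707 [ 0.17 -0.03 -0.98]
([220, 6, 19, 5, 67], [230.6, 8.0]) [896. 286.  20.]
([211, 13, 23, 5, 70], [222.9, 15.0]) [880. 303.  20.]
([4, 16, 21, 21, 168], [12.7, 26.1]) [854. 741.  20.]
([7, 42, 30, 44, 679], [18.7, 67.5]) [762. 722.  20.]
([170, 42, 58, 19, 353], [197.6, 49.9]) [801. 356.  20.]
([243, 47, 36, 49, 440], [262.4, 82.4]) [728. 222.  20.]
([193, 79, 35, 16, 180], [209.0, 90.3]) [711. 332.  20.]
([101, 85, 67, 25, 343], [131.0, 93.2]) [706. 492.  20.]
([0, 91, 70, 30, 855], [24.5, 106.8]) [677. 705.  20.]
([150, 109, 110, 34, 829], [198.8, 128.0]) [630. 353.  20.]
([259, 109, 23, 8, 78], [270.9, 112.9]) [662. 205. 
[... 1276 characters left out ...]
9.  20.]
([15, 193, 44, 5, 150], [35.4, 195.3]) [495. 672.  20.]
([31, 203, 22, 32, 133], [40.3, 210.3]) [465. 660.  20.]
([275, 210, 53, 15, 302], [297.0, 217.2]) [446. 158.  20.]
([172, 212, 40, 20, 398], [196.6, 222.4]) [438. 356.  20.]
([55, 220, 43, 13, 323], [76.9, 225.4]) [435. 588.  20.]
([94, 221, 109, 26, 727], [143.1, 235.7]) [413. 460.  20.]
([406, 226, 53, 17, 354], [432.7, 233.7]) [ 409. -111.   20.]
([75, 241, 22, 8, 81], [85.2, 244.7]) [397. 571.  20.]
([227, 240, 43, 14, 212], [244.3, 246.1]) [390. 263.  20.]
([358, 243, 27, 7, 91], [372.2, 246.3]) [386.  12.  20.]
([0, 252, 31, 7, 144], [12.0, 255.7]) [378. 709.  20.]
([121, 252, 19, 5, 67], [129.8, 253.7]) [378. 485.  20.]
```

View pics/scene.png

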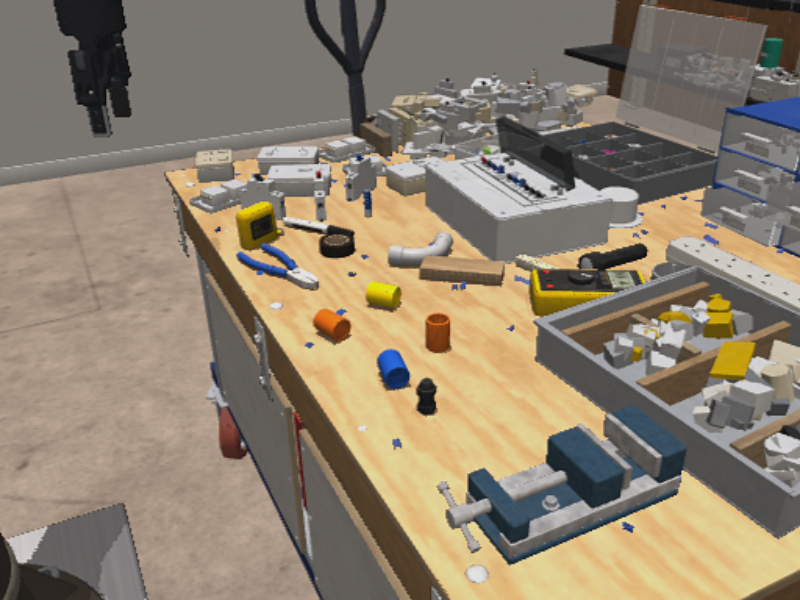

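View pics/top.png

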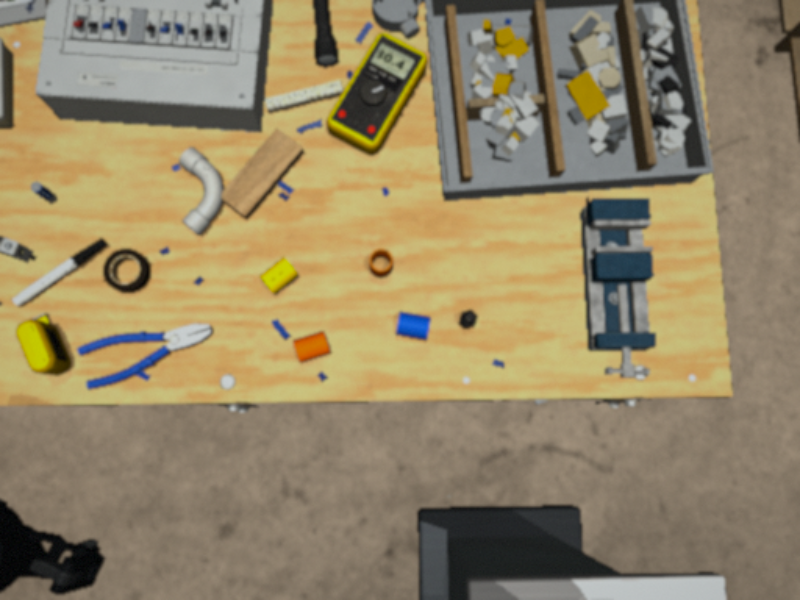

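The fallen coupler can be confused with four things, listed here in scene.png pixels. The orange tube on its side is at (332,324) and the standing orange coupler is at (437,332). The blue tube is at (393,369) and the yellow tube at (383,295). I choose the orange one lying down, which is at (312,347) in top.png. The gland is at (427,396) in scene.png and (468,319) in top.png.

```bash
cat >> h.py <<'E'
def redorange(img):
    h=cv2.cvtColor(img,cv2.COLOR_RGB2HSV); return cv2.inRange(h,(3,195,90),(13,255,255))
def tube(img,near,rad=30):
    m=redorange(img); k=np.zeros_like(m); cv2.circle(k,tuple(int(a) for a in near),rad,255,-1); m&=k
    n,l,st,ce=cv2.connectedComponentsWithStats(m); i=1+np.argmax(st[1:,4]); m=(l==i).astype(np.uint8)
    c=max(cv2.findContours(m,cv2.RETR_EXTERNAL,cv2.CHAIN_APPROX_NONE)[0],key=cv2.contourArea)
    return ce[i],cv2.minAreaRect(c),st[i].tolist(),c
def axis_of(K,Rw,o,rect,z=15):
    b=cv2.boxPoints(rect); P=[onplane(K,Rw,o,p,z) for p in b]
    e1,e2=P[1]-P[0],P[2]-P[1]
    if np.linalg.norm(e1)<np.linalg.norm(e2): e1,e2=e2,e1
    return np.degrees(np.arctan2(e1[1],e1[0]))%180,np.linalg.norm(e1),np.linalg.norm(e2)
# xArm7-like kinematics (to be checked against readings)
def fk(q,yaw=0,h=267,tl=172+97):
    T=np.eye(4)
    def mdh(T,a,al,d,th):
        A=np.eye(4);A[:3,:3]=R.from_euler('x',al).as_matrix();A[0,3]=a
        B=np.eye(4);B[:3,:3]=R.from_euler('z',th).as_matrix();B[2,3]=d
        return T@A@B
    p=np.pi/2
    for a,al,d,th in [(0,0,h,q[0]+yaw),(0,-p,0,q[1]),(0,p,293,q[2]),(52.5,p,0,q[3]),(77.5,p,342.5,q[4]),(0,p,0,q[5]),(76,-p,tl,q[6])]:
        T=mdh(T,a,al,d,th)
    return T
E
python3 - <<'E'
from h import *
r={}
for n,f,st in(('scene',(212,207),(280,212)),('top',(200,222),(243,168))):
    i,K,Rw,o=cam(n); c,rc,s,_=tube(i,f); c2,_,s2,_=tube(i,st,20)
    r[n]=(o,ray(K,Rw,c),ray(K,Rw,c2)); print(n,c,rc,s,axis_of(K,Rw,o,rc),'st',c2,s2)
    if n=='top':
        g=i[130:240,150:330]; save(cv2.resize(g,None,fx=4,fy=4,interpolation=cv2.INTER_CUBIC),'crop')
a,b=r['scene'],r['top']
print('fallen',tri(a[0],a[1],b[0],b[1]),'standing',tri(a[0],a[2],b[0],b[2]))
s=robot.read_state();T=fk(s['qpos']);print(T.round(3),s['position'],R.from_quat(s['tool_rot']).as_matrix().round(3),np.hypot(*T[:2,3]),np.hypot(*s['position'][:2]))
print(vision.capture('wrist')['tool_from_camera'])
E
```

```text
scene [212.50643777 208.72532189] ((212.36766052246094, 207.22059631347656), (23.49530601501465, 14.062884330749512), 30.963756561279297) [201, 199, 23, 19, 233] (np.float64(105.15769443427527), np.float64(68.37667574722624), np.float64(50.687535063542796)) st [279.81595092 212.37730061] [273, 201, 15, 25, 326]
top [200.44262295 226.63934426] ((200.5, 226.50001525878906), (3.1622774600982666, 19.60611915588379), 71.56504821777344) [191, 223, 20, 8, 61] (np.float64(107.95062824226753), np.float64(38.37888171491751), np.float64(6.292411143584588)) st [242.7 162.6] [239, 162, 9, 3, 10]
fallen (array([434.00951828, 347.90695097,  14.37770935]), np.float64(8.784562850269623)) standing (array([552.85974629, 266.13087276,  18.55436086]), np.float64(10.186175907084134))
[[ 3.92000e-01 -9.20000e-01  2.00000e-03  1.86429e+02]
 [-9.20000e-01 -3.92000e-01 -5.00000e-03 -5.61739e+02]
 [ 5.00000e-03  0.00000e+00 -1.00000e+00  1.69001e+02]
 [ 0.00000e+00  0.00000e+00  0.00000e+00  1.00000e+00]] [244.9170074  574.69556084 247.81321838] [[-0.92   0.392 -0.   ]
 [ 0.392  0.92  -0.001]
 [-0.    -0.001 -1.   ]] 591.8673321357654 624.7073940413115
[[-6.01015356e-04 -9.53830330e-01 -3.00345367e-01  7.66515621e+01]
 [ 9.99999699e-01 -4.25767976e-04 -6.48935482e-04  2.55097073e-02]
 [ 4.91096906e-04 -3.00345666e-01  9.53830299e-01 -1.25749298e+02]
 [ 0.00000000e+00  0.00000000e+00  0.00000000e+00  1.00000000e+00]]
```

View pics/crop.png

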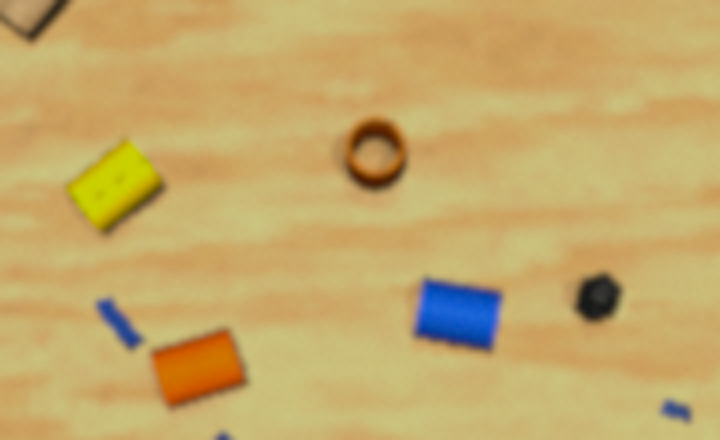

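The crop shows the orange tube lying at about (199,368), with its axis near 107° in world. The standing coupler is at (376,153), blue at (458,313), yellow at (115,185) and the gland at (600,297). Triangulation puts the tube's middle near (434,348,14), which fits the given 15 mm height. I'll move above it and look with the wrist camera.

>>> {"fn": "carry_out", "kwargs": {"rows": [{"x": -0.88, "y": -0.45, "z": 0.1}, {"x": -0.88, "y": -0.45, "z": 0.1}, {"x": -0.88, "y": -0.45, "z": 0.1}, {"x": -0.88, "y": -0.45, "z": 0.1}, {"x": -0.88, "y": -0.45, "z": 0.1}, {"x": -0.88, "y": -0.45, "z": 0.1}, {"x": -0.88, "y": -0.45, "z": 0.1}, {"x": -0.88, "y": -0.45, "z": 0.1}, {"x": -0.88, "y": -0.45, "z": 0.1}, {"x": -0.88, "y": -0.45, "z": 0.1}], "grip": 85}}

```text
$.rows[0]: bad value
```

>>> {"fn": "carry_out", "kwargs": {"rows": [{"az": 0.0925}, {"az": 0.0925}, {"az": 0.0925}, {"az": 0.0925}, {"az": 0.0925}, {"az": 0.0925}, {}, {}]}}

```text
$.rows[0]: bad value
```

Run:
```python
from h import *
s=robot.read_state(); print(s['time'],s['position'],R.from_quat(s['tool_rot']).as_matrix().round(3),np.round(s['qpos'],3))
i,K,Rw,o=cam('wrist'); save(i,'w1')
uv=K@(Rw.T@(np.array([434,348,15.])-o)); uv=uv[:2]/uv[2]; print(uv)
c,rc,st,_=tube(i,uv,90); print(c,rc,st,axis_of(K,Rw,o,rc,15),onplane(K,Rw,o,rc[0],15))
```

```text
0.25 [244.96802104 574.76302003 247.93898955] [[-0.92   0.392 -0.   ]
 [ 0.392  0.92  -0.001]
 [-0.    -0.001 -1.   ]] [-1.271  0.435  0.025  1.574 -0.012  1.134 -0.075]
[158.11212807 359.23572404]
[166.75 371.25] ((166.7692108154297, 371.1538391113281), (1.1094005107879639, 4.992301940917969), 56.3099365234375) [165, 370, 5, 4, 8] (np.float64(104.91953580887203), np.float64(7.451583051804607), np.float64(1.6724040952623043)) [455.71651186 349.24877427  15.        ]
```

View pics/w1.png

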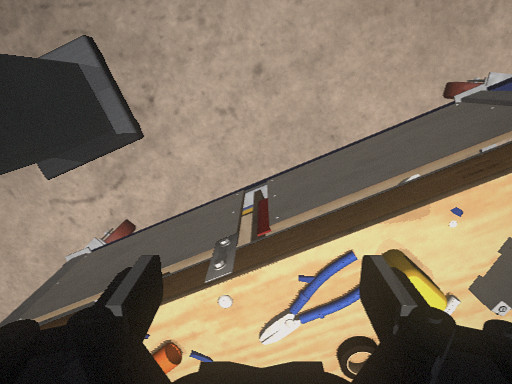

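Both moves were refused, so the arm hasn't moved; the rows probably need all six numbers. The wrist view shows the orange tube at the lower edge, near (165,360).

>>> {"fn": "carry_out", "kwargs": {"rows": [{"x": -0.88, "y": -0.45, "z": 0.1, "ax": 0, "ay": 0, "az": 0}, {"x": -0.88, "y": -0.45, "z": 0.1, "ax": 0, "ay": 0, "az": 0}, {"x": -0.88, "y": -0.45, "z": 0.1, "ax": 0, "ay": 0, "az": 0}, {"x": -0.88, "y": -0.45, "z": 0.1, "ax": 0, "ay": 0, "az": 0}, {"x": -0.88, "y": -0.45, "z": 0.1, "ax": 0, "ay": 0, "az": 0}, {"x": -0.88, "y": -0.45, "z": 0.1, "ax": 0, "ay": 0, "az": 0}, {"x": -0.88, "y": -0.45, "z": 0.1, "ax": 0, "ay": 0, "az": 0}, {"x": -0.88, "y": -0.45, "z": 0.1, "ax": 0, "ay": 0, "az": 0}, {"x": -0.88, "y": -0.45, "z": 0.1, "ax": 0, "ay": 0, "az": 0}, {"x": -0.88, "y": -0.45, "z": 0.1, "ax": 0, "ay": 0, "az": 0}], "grip": 85}}

```text
time: 1.3
position: [435.6, 346.3, 218.3]
tool_rot: [0.2, 0.98, 0.0, 0.0]
ft_force: [-0.2, 0.7, 0.3]
gripper_width: 0.995
grasp_force: 0.0
```

>>> {"fn": "carry_out", "kwargs": {"rows": [{"x": 0, "y": 0, "z": 0, "ax": 0, "ay": 0, "az": 0.0925}, {"x": 0, "y": 0, "z": 0, "ax": 0, "ay": 0, "az": 0.0925}, {"x": 0, "y": 0, "z": 0, "ax": 0, "ay": 0, "az": 0.0925}, {"x": 0, "y": 0, "z": 0, "ax": 0, "ay": 0, "az": 0.0925}, {"x": 0, "y": 0, "z": 0, "ax": 0, "ay": 0, "az": 0.0925}, {"x": 0, "y": 0, "z": 0, "ax": 0, "ay": 0, "az": 0.0925}, {"x": 0, "y": 0, "z": 0, "ax": 0, "ay": 0, "az": 0}, {"x": 0, "y": 0, "z": 0, "ax": 0, "ay": 0, "az": 0}]}}

```text
time: 2.1
position: [434.8, 347.4, 218.3]
tool_rot: [0.593, 0.805, -0.0, 0.0]
ft_force: [-0.0, 0.6, 0.5]
gripper_width: 0.996
grasp_force: 0.0
```

Run:
```python
from h import *
s=robot.read_state(); print(s['time'],s['position'],R.from_quat(s['tool_rot']).as_matrix().round(3),np.round(s['qpos'],3))
i,K,Rw,o=cam('wrist'); save(i,'w2')
uv=K@(Rw.T@(np.array([434,348,15.])-o)); uv=uv[:2]/uv[2]; print(uv)
c,rc,st,_=tube(i,uv,110); print(c,rc,st,axis_of(K,Rw,o,rc,15),onplane(K,Rw,o,rc[0],15))
```

```text
2.1 [434.81705267 347.39250824 218.299317  ] [[-0.296  0.955  0.   ]
 [ 0.955  0.296 -0.   ]
 [-0.    -0.    -1.   ]] [-0.986  0.354  0.288  1.8   -0.117  1.004 -0.352]
[260.27222651 166.63170397]
[272.54166667 183.4375    ] ((272.4342956542969, 183.56935119628906), (6.8348612785339355, 16.14735984802246), 70.01689147949219) [264, 178, 17, 10, 48] (np.float64(37.913555034977506), np.float64(16.174258427615722), np.float64(7.098531125525756)) [450.78964771 334.99740981  15.        ]
```

View pics/w2.png

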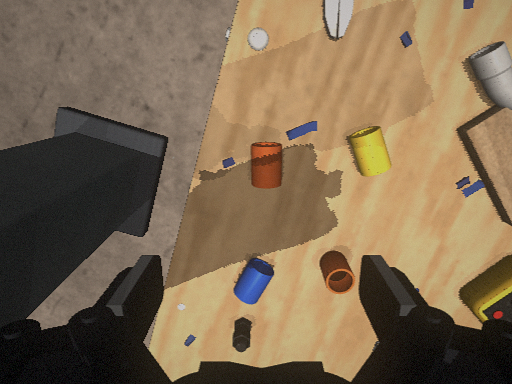

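The arm is above the tube. The orange tube is at about (266,164), half in shadow, with its sides running vertically in the image, so the yaw already matches its axis. Blue is at (255,280), the standing coupler at (337,272), yellow at (370,150) and the gland at (242,333). I'll fix the mask for shadow and rehearse the tilt in the air, which also gives a second wrist view.

```bash
cat >> h.py <<'E'
def redorange(img):
    h=cv2.cvtColor(cv2.medianBlur(img,3),cv2.COLOR_RGB2HSV)
    a=cv2.inRange(h,(0,165,45),(12,255,255)); return cv2.morphologyEx(a,cv2.MORPH_OPEN,np.ones((3,3)))
def wlook(near=(434,348,15.),rad=45):
    i,K,Rw,o=cam('wrist'); uv=K@(Rw.T@(np.array(near)-o)); uv=uv[:2]/uv[2]
    c,rc,st,ct=tube(i,uv,rad); print(uv.round(1),c.round(1),rc,st,'axis',axis_of(K,Rw,o,rc),'mid',onplane(K,Rw,o,rc[0],15).round(1))
    return i,o,ray(K,Rw,rc[0])
E
python3 - <<'E'
from h import *
i,o,d=wlook(); np.save('v1.npy',[o,d])
h=cv2.cvtColor(i,cv2.COLOR_RGB2HSV)
print(h[135:195:6,266].tolist(), h[170,244:290:4].tolist())
E
```

```text
[260.2 166.6] [266.2 164.5] ((266.0, 164.5), (45.0, 30.0), 90.0) [251, 142, 31, 46, 1319] axis (np.float64(108.19503694047364), np.float64(45.33699449263493), np.float64(28.994874586735122)) mid [438.8 351.7  15. ]
[[16, 116, 158], [17, 105, 146], [10, 194, 204], [10, 189, 202], [8, 178, 103], [10, 195, 153], [9, 187, 153], [9, 195, 149], [10, 210, 143], [17, 111, 136]] [[15, 105, 138], [16, 104, 125], [9, 190, 98], [9, 194, 125], [8, 197, 137], [9, 196, 146], [10, 202, 143], [9, 191, 136], [10, 194, 122], [11, 203, 94], [14, 110, 137], [15, 111, 133]]
```

>>> {"fn": "carry_out", "kwargs": {"rows": [{"x": 0, "y": 0, "z": 0, "ax": 0, "ay": -0.0926, "az": 0}, {"x": 0, "y": 0, "z": 0, "ax": 0, "ay": -0.0926, "az": 0}, {"x": 0, "y": 0, "z": 0, "ax": 0, "ay": -0.0926, "az": 0}, {"x": 0, "y": 0, "z": 0, "ax": 0, "ay": 0, "az": 0}, {"x": 0, "y": 0, "z": 0, "ax": 0, "ay": 0, "az": 0}]}}

```text
time: 2.7
position: [434.4, 348.2, 217.4]
tool_rot: [0.579, 0.786, -0.129, 0.174]
ft_force: [0.6, -0.4, 0.0]
gripper_width: 0.995
grasp_force: 0.0
```

Run:
```python
from h import *
s=robot.read_state(); print(s['time'],s['position'],R.from_quat(s['tool_rot']).as_matrix().round(3),np.round(s['qpos'],3))
i,o,d=wlook(); o1,d1=np.load('v1.npy'); print(tri(o,d,o1,d1)); save(i,'w3')
```

```text
2.7 [434.37130974 348.17362606 217.44663487] [[-0.268  0.955  0.123]
 [ 0.866  0.295 -0.404]
 [-0.423 -0.002 -0.906]] [-1.236  0.507  0.377  1.67   0.19   1.248 -0.663]
[260.9  75.3] [267.5  71.8] ((267.5, 72.5), (59.0, 35.0), 90.0) [250, 43, 36, 60, 1975] axis (np.float64(109.88626351713955), np.float64(51.7193785285795), np.float64(28.15877811810226)) mid [438.7 352.   15. ]
(array([438.97442647, 351.25987298,  13.090201  ]), np.float64(0.02338937405946796))
```

Two wrist views put the middle at (438.9, 351.4, about 13 to 15) with the axis at 107–108°, which matches the stated 15 mm. I'll grasp with the tool tilted -20° about its y, 7 mm towards the end that will be on top, then turn +90°.

>>> {"fn": "carry_out", "kwargs": {"rows": [{"x": 0, "y": 0, "z": 0, "ax": 0, "ay": 0.0556, "az": 0}, {"x": 0.86, "y": 0.06, "z": 0.9, "ax": 0, "ay": 0, "az": 0}, {"x": 0.86, "y": 0.06, "z": 0.9, "ax": 0, "ay": 0, "az": 0}, {"x": 0.86, "y": 0.06, "z": 0.9, "ax": 0, "ay": 0, "az": 0}, {"x": 0, "y": 0, "z": 0.8, "ax": 0, "ay": 0, "az": 0}, {"x": 0, "y": 0, "z": 0.8, "ax": 0, "ay": 0, "az": 0}, {"x": 0, "y": 0, "z": 0, "ax": 0, "ay": 0, "az": 0}, {"x": 0, "y": 0, "z": 0, "ax": 0, "ay": 0, "az": 0}], "grip": 62}}

```text
time: 3.55
position: [432.8, 375.3, 71.7]
tool_rot: [0.587, 0.791, -0.103, 0.139]
ft_force: [0.0, -0.2, 0.8]
gripper_width: 0.724
grasp_force: 0.0
```

Run:
```python
from h import *
s=robot.read_state(); M=R.from_quat(s['tool_rot']).as_matrix(); print(s['time'],s['position'],M.round(3),np.round(s['qpos'],3))
i,o,d=wlook((439,351,15.),70); o1,d1=np.load('v1.npy'); m,g=tri(o,d,o1,d1); print(m,g); save(i,'w4')
m=np.array([*m[:2],15]); a=M[:,0]*[1,1,0]; a/=np.linalg.norm(a)
T=m+7*a-8*M[:,2]; print('target',T,'tool delta',M.T@(T-s['position']))
```

```text
3.55 [432.79635249 375.33694454  71.69822171] [[-0.272  0.957  0.099]
 [ 0.9    0.29  -0.326]
 [-0.341  0.001 -0.94 ]] [-1.187  0.672  0.324  1.765  0.104  0.937 -0.686]
[258.9 228.4] [259.1 225.7] ((258.5, 227.0), (82.0, 51.0), 90.0) [233, 186, 52, 83, 3530] axis (np.float64(109.17419534004469), np.float64(67.1280065163695), np.float64(27.56818895193829)) mid [438.5 352.   15. ]
[438.74364591 351.50635997  14.41409723] 0.27944743615721324
target [435.92187165 360.81841688  22.51970655] tool delta [ 2.87044527 -1.24170448 51.2767158 ]
```

View pics/w4.png

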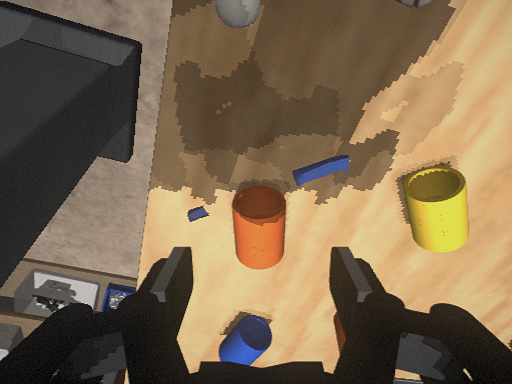

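The view shows the tube centred between the fingers at (259,227), with fingertips near x = 190 and 330 px. Triangulation agrees at (438.7, 351.5, 14.4). I'll go down the last 51 mm, checking force, then close.

>>> {"fn": "carry_out", "kwargs": {"rows": [{"x": 0.1, "y": -0.04, "z": 0.6, "ax": 0, "ay": 0, "az": 0}, {"x": 0, "y": 0, "z": 0.5, "ax": 0, "ay": 0, "az": 0}, {"x": 0, "y": 0, "z": 0.3, "ax": 0, "ay": 0, "az": 0}, {"x": 0, "y": 0, "z": 0.2, "ax": 0, "ay": 0, "az": 0}, {"x": 0, "y": 0, "z": 0.1, "ax": 0, "ay": 0, "az": 0}, {"x": 0, "y": 0, "z": 0, "ax": 0, "ay": 0, "az": 0}, {"x": 0, "y": 0, "z": 0, "ax": 0, "ay": 0, "az": 0}]}}

```text
time: 4.3
position: [435.1, 362.4, 22.1]
tool_rot: [0.586, 0.792, -0.103, 0.14]
ft_force: [0.3, 0.2, -0.2]
gripper_width: 0.725
grasp_force: 0.0
```

>>> {"fn": "carry_out", "kwargs": {"rows": [{"x": 0, "y": 0, "z": 0, "ax": 0, "ay": 0, "az": 0}, {"x": 0, "y": 0, "z": 0, "ax": 0, "ay": 0, "az": 0}, {"x": 0, "y": 0, "z": 0, "ax": 0, "ay": 0, "az": 0}, {"x": 0, "y": 0, "z": 0, "ax": 0, "ay": 0, "az": 0}, {"x": 0, "y": 0, "z": 0, "ax": 0, "ay": 0, "az": 0}, {"x": 0, "y": 0, "z": 0, "ax": 0, "ay": 0, "az": 0}, {"x": 0, "y": 0, "z": 0, "ax": 0, "ay": 0, "az": 0}, {"x": 0, "y": 0, "z": 0, "ax": 0, "ay": 0, "az": 0}, {"x": 0, "y": 0, "z": 0, "ax": 0, "ay": 0, "az": 0}, {"x": 0, "y": 0, "z": 0, "ax": 0, "ay": 0, "az": 0}], "grip": 20}}

```text
time: 5.3
position: [435.0, 362.3, 22.2]
tool_rot: [0.586, 0.792, -0.103, 0.139]
ft_force: [-1.1, 0.5, 6.3]
gripper_width: 0.332
grasp_force: 59.2
```

Gripped: the opening is about 28–30 mm and the pad force 59 N. I'll lift, then start the turn.

>>> {"fn": "carry_out", "kwargs": {"rows": [{"x": -0.34, "y": 0, "z": -0.94, "ax": 0, "ay": 0, "az": 0}, {"x": -0.34, "y": 0, "z": -0.94, "ax": 0, "ay": 0, "az": 0}, {"x": -0.34, "y": 0, "z": -0.94, "ax": 0, "ay": 0, "az": 0}, {"x": 0, "y": 0, "z": 0, "ax": 0, "ay": 0.08, "az": 0}, {"x": 0, "y": 0, "z": 0, "ax": 0, "ay": 0.08, "az": 0}, {"x": 0, "y": 0, "z": 0, "ax": 0, "ay": 0.08, "az": 0}, {"x": 0, "y": 0, "z": 0, "ax": 0, "ay": 0.08, "az": 0}, {"x": 0, "y": 0, "z": 0, "ax": 0, "ay": 0.08, "az": 0}, {"x": 0, "y": 0, "z": 0, "ax": 0, "ay": 0.08, "az": 0}, {"x": 0, "y": 0, "z": 0, "ax": 0, "ay": 0, "az": 0}]}}

```text
time: 6.3
position: [439.2, 354.7, 110.5]
tool_rot: [0.588, 0.783, 0.12, -0.161]
ft_force: [0.4, -1.3, -0.3]
gripper_width: 0.332
grasp_force: 59.6
```

Run:
```python
from h import *
s=robot.read_state(); M=R.from_quat(s['tool_rot']).as_matrix(); print(s['time'],s['position'],M.round(3),np.round(s['qpos'],3),s['grasp_force'],s['gripper_width'])
```

```text
6.3 [439.21444444 354.71545575 110.45267019] [[-0.256  0.96  -0.11 ]
 [ 0.883  0.279  0.377]
 [ 0.393 -0.001 -0.92 ]] [-0.431  0.488 -0.144  1.978 -0.555  0.643  0.17 ] 59.58419518676237 0.3324978557454664
```

>>> {"fn": "carry_out", "kwargs": {"rows": [{"x": 0, "y": 0, "z": 0, "ax": 0, "ay": 0.08, "az": 0}, {"x": 0, "y": 0, "z": 0, "ax": 0, "ay": 0.08, "az": 0}, {"x": 0, "y": 0, "z": 0, "ax": 0, "ay": 0.08, "az": 0}, {"x": 0, "y": 0, "z": 0, "ax": 0, "ay": 0.08, "az": 0}, {"x": 0, "y": 0, "z": 0, "ax": 0, "ay": 0, "az": 0}]}}

```text
time: 6.8
position: [436.5, 357.8, 107.9]
tool_rot: [0.539, 0.72, 0.259, -0.353]
ft_force: [-0.5, -1.0, -0.7]
gripper_width: 0.331
grasp_force: 59.6
```

Run:
```python
from h import *
s=robot.read_state(); M=R.from_quat(s['tool_rot']).as_matrix(); print(s['time'],s['position'],M.round(3),np.round(s['qpos'],3),s['grasp_force'],s['gripper_width'])
```

```text
6.8 [436.53827879 357.77827783 107.85898891] [[-0.17   0.959 -0.228]
 [ 0.593  0.284  0.753]
 [ 0.787 -0.007 -0.617]] [ 0.084  0.725 -0.512  2.014 -0.979  0.714  0.812] 59.58985448931344 0.33136316851261
```

>>> {"fn": "carry_out", "kwargs": {"rows": [{"x": 0, "y": 0, "z": 0, "ax": 0, "ay": 0.07, "az": 0}, {"x": 0, "y": 0, "z": 0, "ax": 0, "ay": 0.07, "az": 0}, {"x": 0, "y": 0, "z": 0, "ax": 0, "ay": 0.06, "az": 0}, {"x": 0, "y": 0, "z": 0, "ax": 0, "ay": 0, "az": 0}, {"x": 0, "y": 0, "z": 0, "ax": 0, "ay": 0, "az": 0}]}}

```text
time: 7.3
position: [433.9, 363.2, 111.5]
tool_rot: [0.488, 0.66, 0.339, -0.46]
ft_force: [-0.3, 0.3, -0.3]
gripper_width: 0.334
grasp_force: 59.6
```

```bash
cat > t.py <<'E'
from h import *
s=robot.read_state(); M=R.from_quat(s['tool_rot']).as_matrix(); print(s['time'],s['position'],M.round(3),np.round(s['qpos'],3),s['grasp_force'],s['gripper_width'])
# expected tube axis in tool: rotated -20deg tilt grasp, axis=d -> tool coords
a=np.array([np.cos(np.radians(20)),0,np.sin(np.radians(-20))]); w=M@a; print('expected axis',w.round(3),'tilt deg',np.degrees(np.arccos(abs(w[2]))))
print('mid exp',s['position']+M@(np.array([0,0,8])-7*a))
i,K,Rw,o=cam('scene'); uv=K@(Rw.T@(s['position']-o)); print(uv[:2]/uv[2]); u,v=(uv[:2]/uv[2]).astype(int)
save(cv2.resize(i[max(v-70,0):v+70,max(u-90,0):u+90],None,fx=4,fy=4,interpolation=cv2.INTER_CUBIC),'s%d'%(s['time']*100))
E
python3 t.py; ls pics
```

```text
7.3 [433.92523935 363.16671104 111.54004595] [[-0.101  0.956 -0.277]
 [ 0.333  0.295  0.896]
 [ 0.938 -0.001 -0.348]] [ 0.247  0.943 -0.625  1.99  -1.069  0.839  1.052] 59.593469936808106 0.3339204048031121
expected axis [-0.     0.006  1.   ] tilt deg 0.35090153314385175
mid exp [431.71353095 370.29077109 101.75933174]
[204.17107609 162.0077843 ]
crop.png
s730.png
scene.png
top.png
w1.png
w2.png
w3.png
w4.png
```

View pics/s730.png

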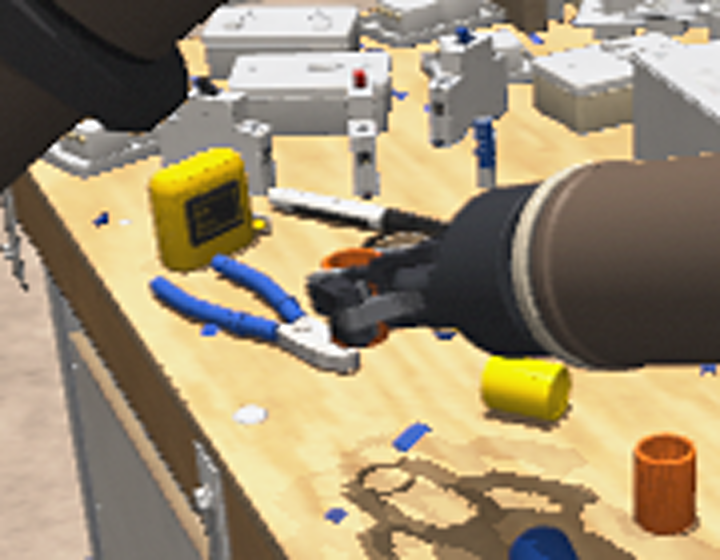

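The crop shows the tube held upright between the fingers at (355,295), with the wrist extending right towards the blue tube. I'll shift about 30 mm further left, to clear the blue tube with the wrist, and go down most of the way.

>>> {"fn": "carry_out", "kwargs": {"rows": [{"x": 0.35, "y": 0.03, "z": 0.94, "ax": 0, "ay": 0, "az": 0}, {"x": -0.55, "y": 0, "z": 0.2, "ax": 0, "ay": 0, "az": 0}, {"x": -0.55, "y": 0, "z": 0.2, "ax": 0, "ay": 0, "az": 0}, {"x": -0.55, "y": 0, "z": 0.2, "ax": 0, "ay": 0, "az": 0}, {"x": -0.5, "y": 0, "z": 0.18, "ax": 0, "ay": 0, "az": 0}, {"x": 0, "y": 0, "z": 0, "ax": 0, "ay": 0, "az": 0}, {"x": 0, "y": 0, "z": 0, "ax": 0, "ay": 0, "az": 0}, {"x": 0, "y": 0, "z": 0, "ax": 0, "ay": 0, "az": 0}]}}

```text
time: 8.15
position: [426.9, 391.6, 44.7]
tool_rot: [0.487, 0.66, 0.341, -0.46]
ft_force: [-0.6, -0.3, 0.2]
gripper_width: 0.328
grasp_force: 59.6
```

```bash
python3 t.py
```

```text
8.15 [426.85368525 391.6494532   44.69783787] [[-0.103  0.956 -0.275]
 [ 0.329  0.293  0.898]
 [ 0.939  0.002 -0.345]] [ 0.207  1.086 -0.638  1.976 -1.119  0.736  1.176] 59.58823217806639 0.32776456514678987
expected axis [-0.003  0.002  1.   ] tilt deg 0.19856738220812778
mid exp [424.67277872 398.81359786  34.93951147]
[198.21493008 187.35004191]
```

View pics/s815.png

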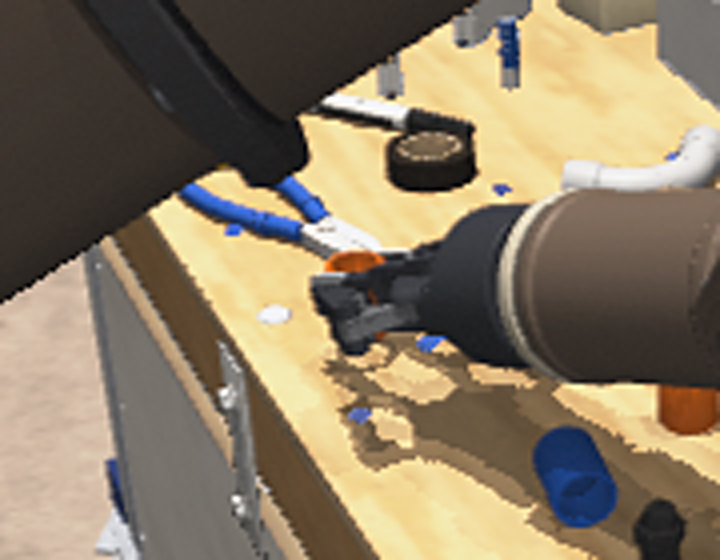

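The tube is upright just above the bench at (355,265 in the crop). The blue tube, the gland (660,530) and the standing coupler (690,405) stay clear of the wrist. I'll lower the rest slowly.

>>> {"fn": "carry_out", "kwargs": {"rows": [{"x": -0.14, "y": 0, "z": 0.05, "ax": 0, "ay": 0, "az": 0}, {"x": -0.14, "y": 0, "z": 0.05, "ax": 0, "ay": 0, "az": 0}, {"x": -0.13, "y": 0, "z": 0.05, "ax": 0, "ay": 0, "az": 0}, {"x": 0, "y": 0, "z": 0, "ax": 0, "ay": 0, "az": 0}, {"x": 0, "y": 0, "z": 0, "ax": 0, "ay": 0, "az": 0}, {"x": 0, "y": 0, "z": 0, "ax": 0, "ay": 0, "az": 0}]}}

```text
time: 8.8
position: [427.0, 391.2, 30.9]
tool_rot: [0.487, 0.658, 0.341, -0.461]
ft_force: [0.0, -1.9, 5.9]
gripper_width: 0.33
grasp_force: 60.1
```

>>> {"fn": "carry_out", "kwargs": {"rows": [{"x": -0.03, "y": 0, "z": 0.01, "ax": 0, "ay": 0, "az": 0}, {"x": 0, "y": 0, "z": 0, "ax": 0, "ay": 0, "az": 0}, {"x": 0, "y": 0, "z": 0, "ax": 0, "ay": 0, "az": 0}]}}

```text
time: 9.1
position: [427.0, 391.3, 30.8]
tool_rot: [0.487, 0.658, 0.342, -0.462]
ft_force: [0.1, -6.3, 11.8]
gripper_width: 0.328
grasp_force: 60.7
```

Contact at about 31 mm with 12 N. I'll ease off slightly and open.

>>> {"fn": "carry_out", "kwargs": {"rows": [{"x": 0.02, "y": 0, "z": -0.01, "ax": 0, "ay": 0, "az": 0}, {"x": 0, "y": 0, "z": 0, "ax": 0, "ay": 0, "az": 0}]}}

```text
time: 9.3
position: [426.9, 391.2, 30.9]
tool_rot: [0.487, 0.658, 0.341, -0.461]
ft_force: [0.1, -2.8, 6.5]
gripper_width: 0.329
grasp_force: 60.1
```

>>> {"fn": "carry_out", "kwargs": {"rows": [{"x": 0, "y": 0, "z": 0, "ax": 0, "ay": 0, "az": 0}, {"x": 0, "y": 0, "z": 0, "ax": 0, "ay": 0, "az": 0}, {"x": 0, "y": 0, "z": 0, "ax": 0, "ay": 0, "az": 0}, {"x": 0, "y": 0, "z": 0, "ax": 0, "ay": 0, "az": 0}, {"x": 0, "y": 0, "z": 0, "ax": 0, "ay": 0, "az": 0}, {"x": 0, "y": 0, "z": 0, "ax": 0, "ay": 0, "az": 0}, {"x": 0, "y": 0, "z": 0, "ax": 0, "ay": 0, "az": 0}], "grip": 65}}

```text
time: 10.0
position: [426.9, 390.8, 29.7]
tool_rot: [0.488, 0.659, 0.341, -0.46]
ft_force: [0.0, 0.9, 0.2]
gripper_width: 0.763
grasp_force: 0.0
```

```bash
python3 t.py
python3 - <<'E'
from h import *
i,o,d=wlook((425,399,20.),60); save(i,'w5')
E
```

```text
10.0 [426.91374842 390.80110458  29.7176964 ] [[-0.1    0.956 -0.274]
 [ 0.329  0.292  0.898]
 [ 0.939 -0.    -0.344]] [ 0.207  1.116 -0.633  1.969 -1.118  0.728  1.196] 0.0 0.7628589612339873
expected axis [-0.     0.002  1.   ] tilt deg 0.12639204445659508
mid exp [424.7227175  397.96994492  19.96508815]
[198.94154658 193.99133544]
[261.7 277. ] [261.2 277.5] ((261.5, 279.0), (108.0, 71.0), 90.0) [226, 225, 72, 109, 6359] axis (np.float64(102.13630803472758), np.float64(64.81817534531518), np.float64(39.69655519738253)) mid [424.1 401.7  15. ]
```

Released; the forces are gone and the tube is centred where expected. I'll back straight out along tool z, plus a little up.

>>> {"fn": "carry_out", "kwargs": {"rows": [{"x": 0, "y": 0, "z": -0.4, "ax": 0, "ay": 0, "az": 0}, {"x": 0, "y": 0, "z": -0.8, "ax": 0, "ay": 0, "az": 0}, {"x": 0, "y": 0, "z": -0.8, "ax": 0, "ay": 0, "az": 0}, {"x": 0.5, "y": 0, "z": -0.5, "ax": 0, "ay": 0, "az": 0}, {"x": 0.8, "y": 0, "z": 0, "ax": 0, "ay": 0, "az": 0}, {"x": 0.8, "y": 0, "z": 0, "ax": 0, "ay": 0, "az": 0}, {"x": 0, "y": 0, "z": 0, "ax": 0, "ay": 0, "az": 0}, {"x": 0, "y": 0, "z": 0, "ax": 0, "ay": 0, "az": 0}, {"x": 0, "y": 0, "z": 0, "ax": 0, "ay": 0, "az": 0}]}}

```text
time: 11.0
position: [441.4, 343.3, 113.9]
tool_rot: [0.488, 0.659, 0.34, -0.46]
ft_force: [0.2, -0.2, -0.1]
gripper_width: 0.761
grasp_force: 0.0
```

Run:
```python
from h import *
s=robot.read_state(); print(s['time'],s['position'],s['ft_force'])
i,K,Rw,o=cam('scene'); uv=K@(Rw.T@(np.array([424,398,20.])-o)); uv=uv[:2]/uv[2]
c,rc,st,_=tube(i,uv,30); print(uv,c,rc,st)
c2,r2,st2,_=tube(i,(280,212),25); print('standing',c2,r2,st2)
save(cv2.resize(i[140:300,130:340],None,fx=3.7,fy=3.7,interpolation=cv2.INTER_CUBIC),'end')
```

```text
11.0 [441.43593984 343.29459681 113.86177703] [ 0.18438779 -0.17520455 -0.13204646]
[196.75092688 196.9510248 ] [197.77351916 197.28222997] ((198.0, 197.0), (22.0, 14.0), 90.0) [191, 186, 15, 23, 287]
standing [279.94674556 212.89940828] ((280.0, 213.0), (24.0, 14.0), 90.0) [273, 201, 15, 25, 338]
```

View pics/end.png

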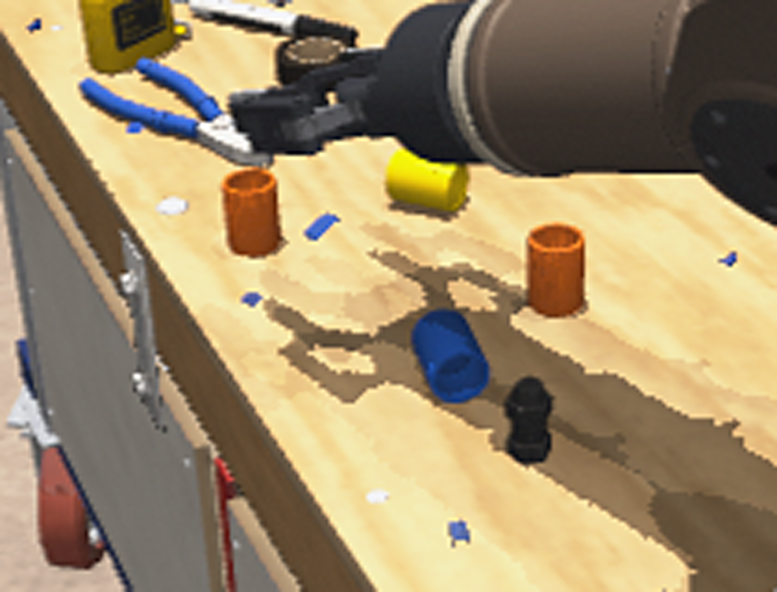

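The tube stands upright at (251,212), and the gripper is clear of it. The standing coupler (556,268) and the gland (528,420) haven't moved. The tube is about 49 mm from where it lay.

```bash
python3 -c "
from bench import robot
print(robot.finish_job())"
```

```text
the job is handed in; nothing more can be done
None
```

The toppled orange coupler now stands upright on the bench about 49 mm from where it lay and is released; the last picture showed the other coupler and the gland still in place, and I handed the job in at about 11 s, with no verdict returned.

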